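# Change over the dish trays at the engraver's bench

### The arm

A 6-joint arm with a two-finger parallel gripper is mounted at the origin on a cart in front of the work surface, level with it; the furniture and walls round the work are solid. World frame = base frame: x ahead of the robot, y to its left, z up, the work surface at z = 0. Lengths are in m, angles in rad, forces in N, time in s.
With the tool pointing down it reaches from about 0.35 to 0.975 m from the base axis. Payload 17.4 kg.
Tool frame: the origin (TCP) lies between the finger pads; the fingertips stand 19 mm ahead of it and the grasp point (between the pads) is the TCP (arm.tip_reach is the distance from the TCP to the fingertips, in m); z points along the fingers, y is the line along which they close (so a half turn about z gives the same grasp; the last joint's range is limited). The gripper opens to 85 mm and grips with 20 to 120 N. Pads are 22 mm wide; open, the fingers measure 114 mm over their backs; the gripper's body (76 mm by 85 mm) begins 54 mm behind the grasp point. The pads swing forward as they close: fully open they stand 13 mm farther back than shut.
Start: joints at [1.073, 0.116, 1.442, -0, 1.584, -0.038], TCP at [0.3, 0.605, 0.25] pointing down, gripper open.
Joint ranges: [-2.83, 2.83], [-0.83, 2.19], [0.07, 2.5], [-1.14, 4.28], [0.01, 3], [-2.97, 2.97]. Speed limits (rad/s): [1.89, 1.89, 2.22, 3.14, 3.14, 3.14].

### API

Orientations are given as a unit quaternion [x, y, z, w].
In Python, from station import status, cams, job, arm gives the robot as it stands.
- The arm moves only by the shell command python3 -m pendant 'ROWS' [FORCE]. ROWS is JSON, a list of rows, each an object with "grip": the opening, from 0 (shut) to 1 (fully open); "dp": the shift along the tool's x, y, z in mm, a list of three; "spin": the turn about the tool's z in rad. In form: [{"grip": grip, "dp": [x, y, z], "spin": spin}, ...]. A call has 1 to 8 rows; each row shifts and turns the commanded pose from where the row before left it, along the tool's axes as they then stand; what a row does not reach is not made up. A row lasts 1/8 s, in which the tool goes at most 62.5 mm and 10.7 degrees, less where a joint would pass 70% of its speed; a pose out of reach is approached as far as the arm can. A call with a gripper value outside its range is refused whole. The fingers move at their own pace and stop on an object; FORCE is the grip in N (left out, the last holds). Time passes only in rows, so rows that do not move let the fingers close. It gives the time, the measured TCP pose, the force, the opening and the grip force at its end, in the units of the state.
- status.read_state(): the state, without advancing time (a new reading comes with each control period).
- cams.camera(name): name is "scene" or "top"; returns a dict with "color" (480x640x3 uint8, red, green, blue), "range_z" (480x640 float32, m along the optical axis (not along the pixel's ray), 0 where there is no reading), "camera_matrix" (3x3 intrinsics, pixels), "rvec" (rotation vector, rad) and "tvec" (3), from world to camera coordinates, as OpenCV has them. Camera axes: x right, y down, z forward; pixel columns grow to the right and rows downward; lengths in m; the calibration is good to about 2 mm. A picture is of the moment at which its call begins.
- job.job_done(): hands the job in; it is judged then, once.
The state is a dict: "t": time; "qpos": joint angles; "dq": joint speeds; "joint_efforts": joint torques, N m; "tcp_pos": TCP position; "tool_rot": TCP orientation; "contact_force": force on the tool from outside, world axes, zero at the start; "moment": the same for the moment, N m; "opening": finger opening in m; "grip_force": force on a finger pad.
Only numpy, scipy, OpenCV 4.12 (cv2) and the standard library are available. Lean on these libraries where they do the work, as an engineer would, in place of code of your own. Each camera call takes 0.05 s, during which the arm holds its last target. There are 200 camera calls.

### The job

Two small dish trays run on slides: the one with the tied set of finished dishes stands drawn out, the one with the single dish is home. First push the tray with the set fully home; then hook a fingertip behind the upturned lip of the other tray and draw it out towards you until it reaches its stop. Work with the fingertips on the trays only, gently, without touching or lifting the dishes, and leave the other things where they are.

Things in the scene. Friction and masses are not known exactly. Their poses are not given: they have to be found in the camera images.
- slide_a: the slide (fixed) whose tray holds the single loose dish: wooden base 220 x 112 x 10 mm with two low aluminium rails (top 19 mm above the table) and a rear stop, fixed to the table. Origin on the table, under the centre of the dish when the tray is home. Its x axis points along the rails to the rear; the tray is drawn out along -x (towards the robot). Left or right of the other slide, turned up to 0.25 rad. The base runs from x = -160 to +60 mm.
- tray_a (a joint): how far tray_a (that of the single dish) is drawn out: 0 = home, 0.09 m = at its stop; starts at 0. The tray stays where it is left (sliding friction about 2.5 N). Tray: wooden floor with its top 16 mm above the table; a square rim 94 x 94 mm outside, 8 mm high, round the dish; in front of the rim a bare tongue 46 mm long, the finger space, that ends in the lip; nothing stands on the tongue and its sides are open.
- lip_top_a (a point): middle of the top edge of the steel lip of tray_a, 47.5 mm above the table. The lip is an upright strip 5 mm thick and 80 mm wide with a rounded bead 7 mm thick along the top; it stands 31.5 mm above the tongue, across the slide's x axis, 96 mm in front of the tray's centre. Moves with the tray; axes as the slide's. Behind it (+x side) lies the 46 mm finger space.
- lip_a: the same steel lip of tray_a; origin at the middle of its foot, 16 mm above the table, axes as the slide's.
- seat_a (a point): centre of the floor of tray_a inside the rim (16 mm above the table), moves with the tray.
- single_dish: single loose brass dish, 82 mm across, 13 mm high, lying in tray_a with about 3 mm play; origin at the centre of its underside. Not to be touched.
- slide_b: the slide (fixed) whose tray holds the tied set of dishes; built exactly as slide_a, same axes and sizes.
- tray_b (a joint): how far tray_b (that of the dish set) is drawn out: 0 = home, 0.09 m = at its stop; starts between 0.055 and 0.085. Built as tray_a, same friction.
- lip_top_b (a point): middle of the top edge of the lip of tray_b, 47.5 mm above the table; built as lip_top_a. Its front (-x) face is free to be pushed.
- dish_set: set of four nested brass dishes tied with wire, 83 mm across, 27 mm high, fixed in tray_b; origin at the centre of its underside. Not to be touched.
- powder_box: bystander: round brass box, 65 mm across, 42 mm high, between the slides at the back; origin at the centre of its underside.
- pencil: bystander: carpenter's pencil, 118 mm long, lying at the right, beside the hammer; origin at the centre of its underside.
- chasing_hammer: bystander: hammer, 206 mm long, 70 mm high at the head, lying at the right; origin at the centre of its underside.
- dividers: bystander: steel dividers, 129 mm long, lying flat at the left; origin at the centre of their underside.

How it is judged:
By the outcome, as a careful person would: the job done as asked, in the order asked, and still so for the second after the job is handed in, with the robot touching nothing.
It also fails if it takes over 48 s, if anything falls off the work surface, if the arm or the gripper's body presses on something with over 40 N, if the wrist force passes 120 N, or if a joint passes its speed limit or range.

## Working session

There is one attempt and no reset: what is moved stays moved. The work goes in short steps, Python scripts to look and compute and a shell command to move; the robot and the scene stay as the last step left them, time stands still between calls to the robot, and variables do not carry over. Pictures are saved under pics/ and viewed, at most 10 in all, crops included, and the job is handed in when it is done.

```bash
ls; mkdir -p pics
cat > h.py <<'E'
import numpy as np, cv2
from station import status, cams, job, arm
def shot(n,save=None):
    c=cams.camera(n)
    if save: cv2.imwrite('pics/'+save,c['color'][:,:,::-1])
    K=np.array(c['camera_matrix']);R=cv2.Rodrigues(np.array(c['rvec']))[0];t=np.array(c['tvec']).ravel()
    v,u=np.mgrid[:480,:640];z=c['range_z']
    P=np.stack([(u-K[0,2])/K[0,0]*z,(v-K[1,2])/K[1,1]*z,z],-1)
    W=(P-t)@R
    W[z==0]=np.nan
    return c,W
E
python3 - <<'E'
from h import *
for n in('top','scene'):
    c,W=shot(n,n+'0.png'); np.savez(n+'0.npz',W=W,c=c['color'])
s=status.read_state(); print(s)
E
```

```text
pics
{'t': 0.1, 'qpos': array([ 1.07319720e+00,  1.16430996e-01,  1.44220176e+00,  1.06784993e-05,
        1.58400887e+00, -3.77630981e-02]), 'dq': array([-0.00205605, -0.00045066, -0.00303984, -0.00220942, -0.00058767,
        0.00219444]), 'joint_efforts': array([ 4.84343855e-04, -7.33674932e+01, -6.33788538e+01, -6.77563025e-05,
        5.17187000e-03,  7.14918360e-05]), 'tcp_pos': array([0.29947474, 0.60475645, 0.24963868]), 'tool_rot': array([ 2.27897598e-01,  9.73684964e-01, -5.04395655e-04, -1.43873154e-04]), 'contact_force': array([0.57839732, 0.26220438, 0.16291843]), 'moment': array([ 0.00776204, -0.02019414,  0.00349521]), 'grip_force': 0.0, 'opening': 0.08569609261928118}
```

View pics/top0.png

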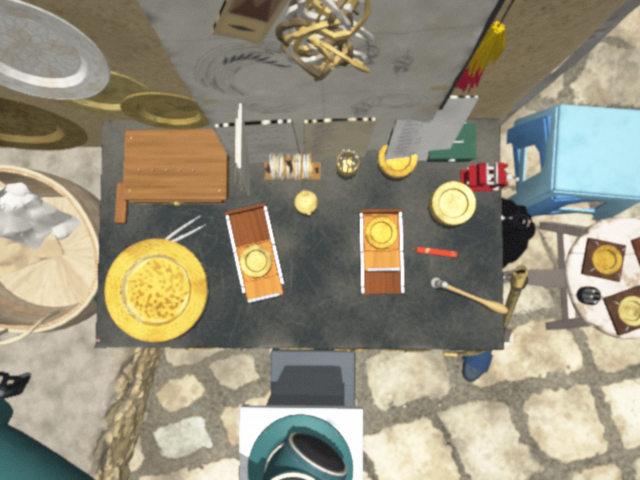

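View pics/scene0.png

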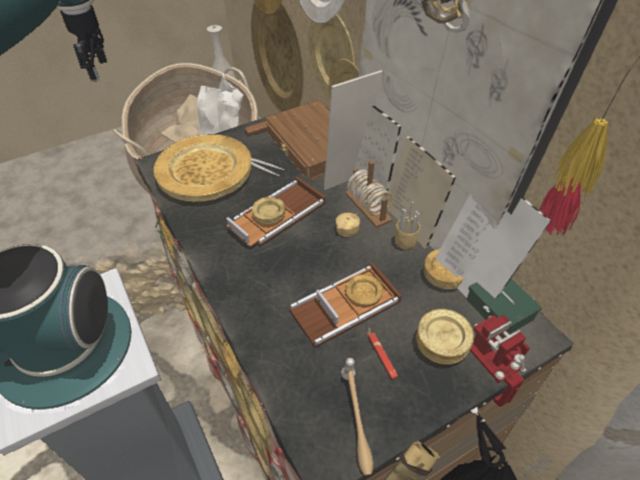

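The top view shows the tray_b slide on the left at about (255,253), with its lip at (265,297). The tray_a slide is on the right at about (382,252), with its lip at (383,269). Next I measure the lips and the rails.

Run:
```python
from h import *
d=np.load('top0.npz');W=d['W']
for n,(u0,u1,v0,v1) in dict(b=(215,295,195,312),a=(348,412,198,305)).items():
    w=W[v0:v1,u0:u1].reshape(-1,3); w=w[~np.isnan(w[:,0])]
    print(n,'z pct',np.percentile(w[:,2],[5,25,50,75,95,100]).round(4))
    m=w[w[:,2]>0.006]
    (cx,cy),sz,ang=cv2.minAreaRect((m[:,:2]*1000).astype(np.float32)); print('base',cx,cy,sz,ang); print(cv2.boxPoints(((cx,cy),sz,ang)).round(0).tolist())
    l=w[w[:,2]>0.034]; print('high',len(l)); 
    print((l[np.argsort(l[:,0])]*1000).round(0)[:40].tolist())
d=np.load('scene0.npz');W=d['W']
for n,(u0,u1,v0,v1) in dict(b=(222,330,175,250),a=(288,402,262,345)).items():
    w=W[v0:v1,u0:u1].reshape(-1,3); l=w[(w[:,2]>0.038)&(w[:,2]<.06)]
    print(n,len(l),(l*1000).round(0)[::max(1,len(l)//25)].tolist())
```

```text
b z pct [-0.0028  0.0002  0.0035  0.0156  0.0405  0.0627]
base 552.7672729492188 123.42980194091797 (210.13992309570312, 305.9349365234375) 89.96498107910156
[[400.0, 18.0], [706.0, 18.0], [706.0, 228.0], [400.0, 229.0]]
high 711
[[428.0, 131.0, 44.0], [428.0, 124.0, 46.0], [428.0, 126.0, 46.0], [428.0, 128.0, 50.0], [430.0, 116.0, 43.0], [431.0, 111.0, 44.0], [431.0, 121.0, 46.0], [431.0, 113.0, 46.0], [431.0, 128.0, 48.0], [431.0, 131.0, 49.0], [431.0, 118.0, 48.0], [431.0, 123.0, 49.0], [431.0, 125.0, 50.0], [433.0, 126.0, 44.0], [433.0, 116.0, 45.0], [433.0, 119.0, 45.0], [433.0, 106.0, 44.0], [433.0, 124.0, 46.0], [433.0, 103.0, 45.0], [433.0, 108.0, 46.0], [433.0, 101.0, 46.0], [433.0, 113.0, 48.0], [433.0, 121.0, 49.0], [433.0, 110.0, 49.0], [433.0, 128.0, 52.0], [436.0, 116.0, 45.0], [436.0, 119.0, 46.0], [436.0, 106.0, 47.0], [436.0, 90.0, 46.0], [436.0, 98.0, 48.0], [436.0, 100.0, 49.0], [436.0, 95.0, 49.0], [436.0, 93.0, 49.0], [436.0, 113.0, 51.0], [436.0, 103.0, 50.0], [436.0, 108.0, 51.0], [436.0, 110.0, 52.0], [438.0, 109.0, 44.0], [438.0, 98.0, 44.0], [438.0, 88.0, 45
[... 1612 characters left out ...]
4.0, 40.0], [512.0, 82.0, 41.0], [431.0, 111.0, 50.0], [433.0, 100.0, 45.0], [436.0, 90.0, 38.0], [441.0, 63.0, 49.0]]
a 125 [[508.0, -170.0, 45.0], [510.0, -173.0, 44.0], [512.0, -179.0, 45.0], [506.0, -181.0, 45.0], [507.0, -183.0, 43.0], [508.0, -187.0, 43.0], [506.0, -190.0, 45.0], [508.0, -195.0, 46.0], [510.0, -200.0, 47.0], [511.0, -202.0, 45.0], [511.0, -207.0, 48.0], [512.0, -209.0, 46.0], [512.0, -213.0, 47.0], [513.0, -215.0, 45.0], [506.0, -218.0, 47.0], [507.0, -221.0, 46.0], [507.0, -225.0, 47.0], [509.0, -227.0, 44.0], [510.0, -232.0, 46.0], [511.0, -236.0, 47.0], [513.0, -240.0, 47.0], [508.0, -237.0, 39.0], [509.0, -239.0, 39.0], [507.0, -245.0, 43.0], [507.0, -250.0, 46.0]]
```

Run:
```python
from h import *
d=np.load('top0.npz');W=d['W']
Z=cv2.medianBlur(np.nan_to_num(W[...,2]).astype(np.float32),5)
for n,(u0,u1,v0,v1) in dict(b=(215,295,195,312),a=(348,412,198,305)).items():
    M=np.zeros(Z.shape,np.uint8);M[v0:v1,u0:u1]=(Z[v0:v1,u0:u1]>0.0055)
    k,L,S,_=cv2.connectedComponentsWithStats(M); i=1+np.argmax(S[1:,4])
    p=W[L==i]; r=cv2.minAreaRect((p[:,:2]*1000).astype(np.float32));print(n,r)
    w=W[v0:v1,u0:u1].reshape(-1,3); l=w[(w[:,2]>0.036)&(w[:,2]<.06)]
    l=l[(l[:,0]<.46) if n=='b' else (l[:,0]<.525)]
    c=l[:,:2].mean(0); e=np.linalg.svd(l[:,:2]-c)[2][0]; 
    if e[1]<0:e=-e
    s=(l[:,:2]-c)@e; print('lip',len(l),(c*1000).round(1),'dir',e,'mid',((c+e*(s.min()+s.max())/2)*1000).round(1),(s.max()-s.min())*1000,'yaw',np.arctan2(-e[0],e[1]))
```

```text
b ((556.3665771484375, 121.12495422363281), (250.44349670410156, 111.0380859375), 14.542590141296387)
lip 89 [438.7  91.8] dir [-0.23029195  0.97312158] mid [438.7  91.9] 81.84282076437275 yaw 0.2323776842530387
a ((557.321533203125, -213.65090942382812), (223.0926971435547, 105.63445281982422), 3.63508939743042)
lip 85 [ 511.5 -212. ] dir [-0.0431173   0.99907002] mid [ 511.6 -212.4] 83.55446532741801 yaw 0.04313067359016857
```

```bash
cat >> h.py <<'E'
from scipy.spatial.transform import Rotation as Ro
def go(x,y,z,yaw=None):
    s=status.read_state();R=Ro.from_quat(s['tool_rot']).as_matrix()
    d=R.T@(np.array([x,y,z])-s['tcp_pos']*1000)
    tx=np.arctan2(R[1,0],R[0,0])
    print('dp',d.round(1),'xyaw',round(tx,3), 'spin' , None if yaw is None else round(-((yaw-tx+np.pi/2)%np.pi-np.pi/2),3),'t',s['t'],'F',s['contact_force'].round(1))
E
python3 -m pendant '[{"grip":0,"dp":[0,0,0],"spin":-0.172},{"grip":0,"dp":[0,0,0],"spin":-0.172},{"grip":0,"dp":[0,0,0],"spin":-0.172},{"grip":0,"dp":[0,0,0],"spin":-0.172},{"grip":0,"dp":[0,0,0],"spin":0}]' 20
python3 -c "
from h import *
print(arm.tip_reach); go(405,84,150,.235)"
```

```text
t: 0.72
tcp_pos: [0.2995, 0.6048, 0.2499]
tool_rot: [-0.113, 0.994, -0.0, -0.0]
contact_force: [-0.5, -0.2, -0.6]
opening: 0.0003
grip_force: 0.0
0.019
dp [  14.5 -531.2  100.2] xyaw -2.914 spin -0.008 t 0.725 F [-0.5 -0.2 -0.6]
```

```bash
python3 -m pendant '[{"grip":0,"dp":[2,-50,0],"spin":0},{"grip":0,"dp":[2,-50,0],"spin":0},{"grip":0,"dp":[2,-50,0],"spin":0},{"grip":0,"dp":[2,-50,0],"spin":0},{"grip":0,"dp":[2,-50,0],"spin":0},{"grip":0,"dp":[2,-50,0],"spin":0},{"grip":0,"dp":[2,-50,0],"spin":0},{"grip":0,"dp":[0,-50,0],"spin":-0.008}]'
python3 -m pendant '[{"grip":0,"dp":[0,-50,20],"spin":0},{"grip":0,"dp":[0,-50,40],"spin":0},{"grip":0,"dp":[0,-30,40],"spin":0},{"grip":0,"dp":[0,0,0],"spin":0},{"grip":0,"dp":[0,0,0],"spin":0}]'
python3 -c "
from h import *
go(405,84,49,.235)"
```

```text
t: 1.72
tcp_pos: [0.3763, 0.2106, 0.2503]
tool_rot: [-0.116, 0.993, 0.0, 0.0]
contact_force: [2.0, 1.3, 0.7]
opening: -0.0002
grip_force: 0.0
t: 2.35
tcp_pos: [0.4068, 0.0873, 0.1523]
tool_rot: [-0.116, 0.993, 0.0, 0.0]
contact_force: [-0.8, 0.7, 0.3]
opening: -0.0002
grip_force: 0.0
dp [  2.6  -2.8 103.3] xyaw -2.908 spin -0.002 t 2.35 F [-0.8  0.7  0.3]
```

```bash
python3 -m pendant '[{"grip":0,"dp":[6,-3,30],"spin":0},{"grip":0,"dp":[0,0,30],"spin":0},{"grip":0,"dp":[0,0,25],"spin":0},{"grip":0,"dp":[0,0,18],"spin":0},{"grip":0,"dp":[0,0,0],"spin":0},{"grip":0,"dp":[0,0,0],"spin":0}]'
python3 - <<'E'
from h import *
go(405,84,49,.235)
c,W=shot('scene'); i=c['color'][150:330,180:420,::-1]; cv2.imwrite('pics/s1.png',cv2.resize(i,None,fx=3,fy=3))
E
```

```text
t: 3.1
tcp_pos: [0.402, 0.0829, 0.0495]
tool_rot: [-0.118, 0.993, 0.0, 0.001]
contact_force: [-0.5, 0.1, 0.1]
opening: 0.0002
grip_force: 0.0
dp [-3.1  0.4  0.5] xyaw -2.905 spin 0.001 t 3.1 F [-0.5  0.1  0.1]
```

View pics/s1.png

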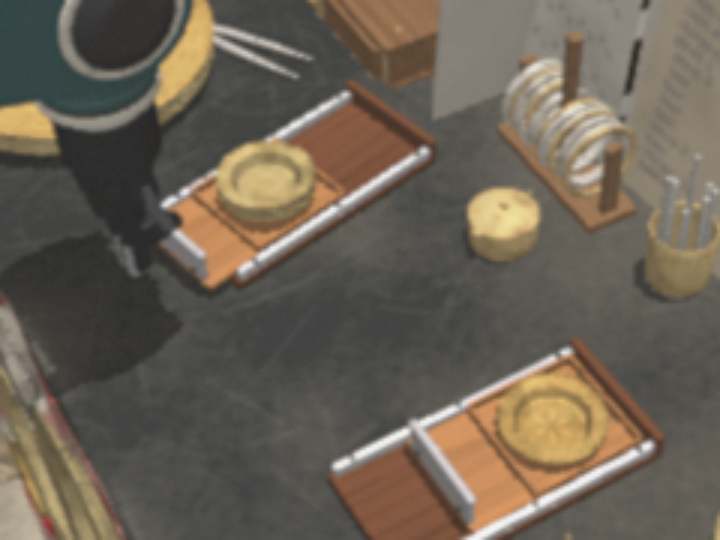

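The shut fingertips, at (135,258) in the crop, stand just in front of lip_b at (185,250). I push now.

```bash
python3 -m pendant '[{"grip":0,"dp":[-5,0,0],"spin":0},{"grip":0,"dp":[-5,0,0],"spin":0},{"grip":0,"dp":[-4,0,0],"spin":0},{"grip":0,"dp":[-4,0,0],"spin":0},{"grip":0,"dp":[-4,0,0],"spin":0},{"grip":0,"dp":[-4,0,0],"spin":0},{"grip":0,"dp":[-5,0,0],"spin":0},{"grip":0,"dp":[-5,0,0],"spin":0}]'
python3 -m pendant '[{"grip":0,"dp":[-5,0,0],"spin":0},{"grip":0,"dp":[-5,0,0],"spin":0},{"grip":0,"dp":[-5,0,0],"spin":0},{"grip":0,"dp":[-5,0,0],"spin":0},{"grip":0,"dp":[-5,0,0],"spin":0},{"grip":0,"dp":[-5,0,0],"spin":0},{"grip":0,"dp":[-3,0,0],"spin":0},{"grip":0,"dp":[-2,0,0],"spin":0}]'
python3 - <<'E'
from h import *
c,W=shot('top'); np.savez('top1.npz',W=W)
w=W[195:312,205:295].reshape(-1,3)
go(438.7+85*.973,91.9+85*.23,49,.235)
cv2.imwrite('pics/t1.png',cv2.resize(c['color'][180:330,190:430,::-1],None,fx=3,fy=3))
E
```

```text
t: 4.15
tcp_pos: [0.4366, 0.091, 0.0482]
tool_rot: [-0.118, 0.993, -0.0, -0.0]
contact_force: [-3.3, -1.6, -0.4]
opening: 0.0
grip_force: 1.3
t: 5.15
tcp_pos: [0.4706, 0.0992, 0.0482]
tool_rot: [-0.118, 0.993, -0.0, -0.0]
contact_force: [-2.6, -3.3, 0.2]
opening: 0.0001
grip_force: 1.3
dp [-52.1   0.   -0.7] xyaw -2.905 spin 0.001 t 5.2 F [-0.4 -1.2 -0.7]
```

View pics/t1.png

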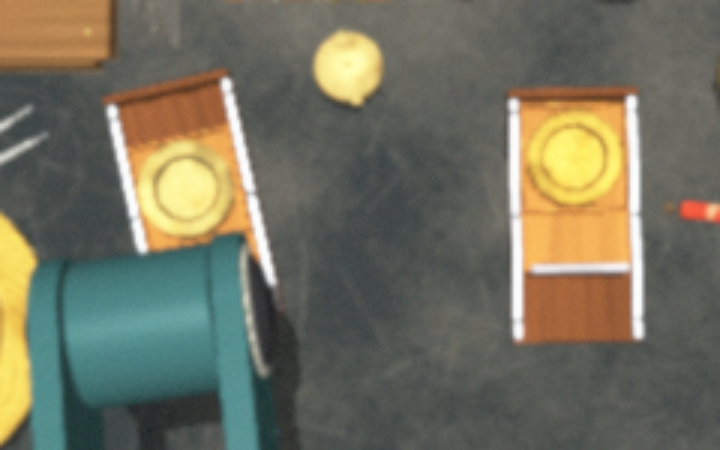

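Tray_b is moving in; its rear edge is at (185,132) and the stop at (170,85), so about 33 mm remain.

```bash
python3 -m pendant '[{"grip":0,"dp":[-4,0,0],"spin":0},{"grip":0,"dp":[-4,0,0],"spin":0},{"grip":0,"dp":[-4,0,0],"spin":0},{"grip":0,"dp":[-4,0,0],"spin":0},{"grip":0,"dp":[-4,0,0],"spin":0},{"grip":0,"dp":[-3,0,0],"spin":0},{"grip":0,"dp":[-2,0,0],"spin":0},{"grip":0,"dp":[-1,0,0],"spin":0}]'
python3 -m pendant '[{"grip":0,"dp":[-1,0,0],"spin":0},{"grip":0,"dp":[-1,0,0],"spin":0},{"grip":0,"dp":[-1,0,0],"spin":0},{"grip":0,"dp":[-1,0,0],"spin":0}]'
python3 - <<'E'
from h import *
c,W=shot('top'); cv2.imwrite('pics/t2.png',cv2.resize(c['color'][195:315,205:305,::-1],None,fx=5,fy=5))
go(438.7+85*.973,91.9+85*.23,49,.235)
E
```

```text
t: 6.2
tcp_pos: [0.4958, 0.1053, 0.0482]
tool_rot: [-0.118, 0.993, -0.0, -0.0]
contact_force: [-1.3, -2.3, 0.2]
opening: -0.0001
grip_force: 1.3
t: 6.7
tcp_pos: [0.4997, 0.1062, 0.0483]
tool_rot: [-0.118, 0.993, -0.0, 0.0]
contact_force: [-2.0, -1.2, -1.0]
opening: 0.0
grip_force: 1.3
dp [-22.3   0.   -0.7] xyaw -2.905 spin 0.001 t 6.75 F [-2.1 -2.3 -0.8]
```

View pics/t2.png

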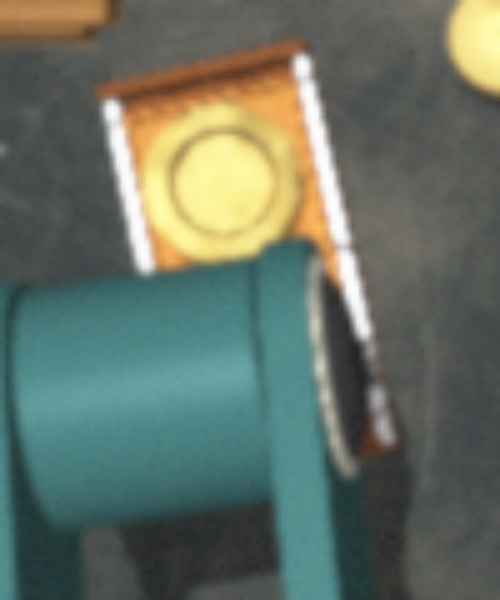

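Only a small gap is left between the tray's rear edge at (205,100) and the stop at (205,80). I creep on.

```bash
for i in 1 2 ; do python3 -m pendant '[{"grip":0,"dp":[-1,0,0],"spin":0},{"grip":0,"dp":[-1,0,0],"spin":0},{"grip":0,"dp":[-1,0,0],"spin":0},{"grip":0,"dp":[-1,0,0],"spin":0}]' | grep -E "tcp|contact"; done
```

```text
tcp_pos: [0.5036, 0.1071, 0.0483]
contact_force: [-1.8, -1.5, 0.7]
tcp_pos: [0.5059, 0.1077, 0.048]
contact_force: [-25.3, -8.0, 14.3]
```

The force jumped to about 26 N with the motion stalled, so this is the stop. I back off, rise and verify.

```bash
python3 -m pendant '[{"grip":0,"dp":[4,0,0],"spin":0},{"grip":0,"dp":[15,0,0],"spin":0},{"grip":0,"dp":[20,0,0],"spin":0},{"grip":0,"dp":[0,0,-40],"spin":0},{"grip":0,"dp":[0,0,-60],"spin":0},{"grip":0,"dp":[0,40,0],"spin":0.1},{"grip":0,"dp":[0,50,0],"spin":0.1},{"grip":0,"dp":[0,50,0],"spin":0}]'
python3 -m pendant '[{"grip":0,"dp":[0,50,0],"spin":0},{"grip":0,"dp":[0,50,0],"spin":0},{"grip":0,"dp":[0,0,0],"spin":0},{"grip":0,"dp":[0,0,0],"spin":0}]'
python3 - <<'E'
from h import *
c,W=shot('top','t3.png')
w=W[195:312,205:295].reshape(-1,3)
l=w[(w[:,2]>.036)&(w[:,2]<.06)&(w[:,0]<.54)&(w[:,0]>.48)]
e=np.array([np.cos(.235),np.sin(.235)]);n=np.array([-e[1],e[0]])
s=l[:,:2]@e; print('b lip s',np.percentile(s,[5,50,95]))
print('old lip s',np.array([.4387,.0919])@e, len(l))
# target inside finger space of a: lip mid +3.5+21 along yaw .043
a=np.array([511.6,-212.4]); print(a+24*np.array([1,.04]))
go(535.6,-211.5,120,.04)
E
```

```text
t: 8.75
tcp_pos: [0.4506, 0.2385, 0.1488]
tool_rot: [-0.017, 1.0, 0.0, 0.001]
contact_force: [0.8, -0.1, 0.4]
opening: -0.0001
grip_force: 0.0
t: 9.25
tcp_pos: [0.4475, 0.3369, 0.1482]
tool_rot: [-0.018, 1.0, -0.0, -0.0]
contact_force: [0.2, -0.2, 0.5]
opening: -0.0
grip_force: 0.0
b lip s [0.52851555 0.53144066 0.53473506]
old lip s 0.44804031191122157 91
[ 535.6  -211.44]
dp [ -68.2 -550.8   28.3] xyaw -3.106 spin -0.004 t 9.3 F [-0.2 -0.2 -0.4]
```

View pics/t3.png

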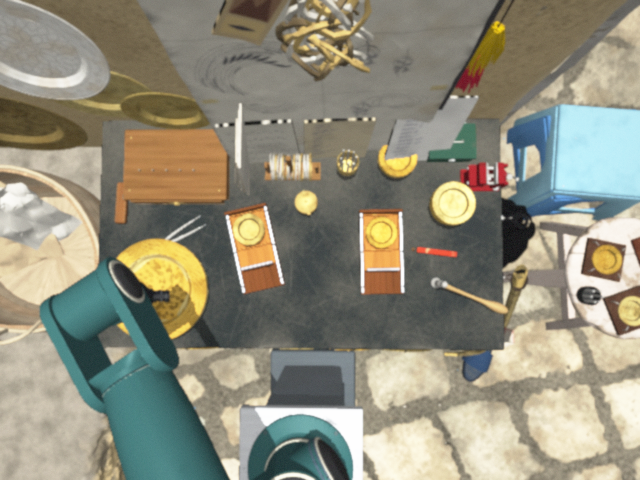

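Tray_b is home, with its lip at (257,265) mirroring tray_a; it travelled 83 mm. Next the arm goes over tray_a's finger space.

```bash
python3 -m pendant '[{"grip":0,"dp":[0,-40,0],"spin":0},{"grip":0,"dp":[0,-50,0],"spin":0},{"grip":0,"dp":[-10,-50,0],"spin":0},{"grip":0,"dp":[-10,-50,0],"spin":0},{"grip":0,"dp":[-10,-50,0],"spin":0},{"grip":0,"dp":[-10,-50,0],"spin":0},{"grip":0,"dp":[-10,-50,0],"spin":0},{"grip":0,"dp":[-10,-50,0],"spin":0}]' >/dev/null
python3 -m pendant '[{"grip":0,"dp":[-8,-50,0],"spin":-0.004},{"grip":0,"dp":[0,-50,0],"spin":0},{"grip":0,"dp":[0,-40,10],"spin":0},{"grip":0,"dp":[0,-20,18],"spin":0},{"grip":0,"dp":[0,0,0],"spin":0},{"grip":0,"dp":[0,0,0],"spin":0}]'
python3 -c "
from h import *
go(535.6,-211.5,80,.04)"
```

```text
t: 11.05
tcp_pos: [0.536, -0.2092, 0.1204]
tool_rot: [-0.02, 1.0, 0.0, -0.0]
contact_force: [-0.2, -0.1, -0.2]
opening: 0.0001
grip_force: 0.0
dp [ 0.5 -2.3 40.4] xyaw -3.101 spin 0.0 t 11.05 F [-0.2 -0.1 -0.2]
```

```bash
python3 -m pendant '[{"grip":0,"dp":[1,-2,25],"spin":0},{"grip":0,"dp":[0,0,20],"spin":0},{"grip":0,"dp":[0,0,15],"spin":0},{"grip":0,"dp":[0,0,10],"spin":0},{"grip":0,"dp":[0,0,4],"spin":0},{"grip":0,"dp":[0,0,0],"spin":0}]'
python3 - <<'E'
from h import *
c,W=shot('scene'); i=c['color'][220:360,260:440,::-1]; cv2.imwrite('pics/s4.png',cv2.resize(i,None,fx=4,fy=4))
E
```

```text
t: 11.8
tcp_pos: [0.5354, -0.212, 0.0464]
tool_rot: [-0.02, 1.0, -0.0, 0.0]
contact_force: [-0.9, -0.8, -0.2]
opening: -0.0
grip_force: 0.0
```

View pics/s4.png

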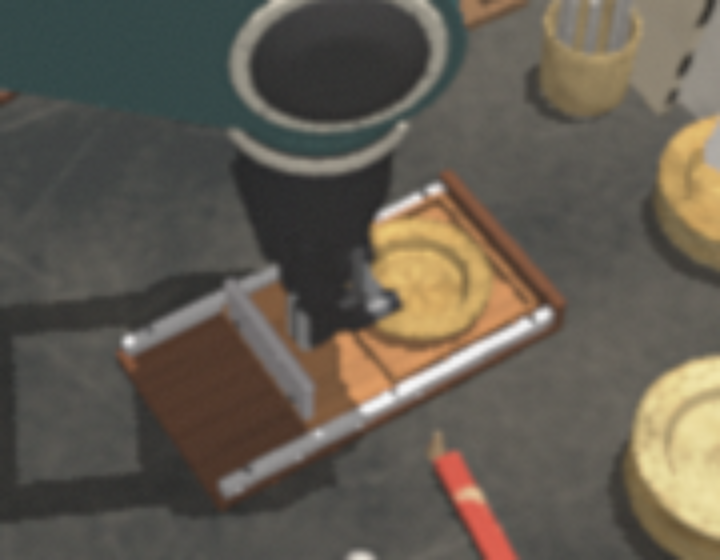

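The fingers, at (320,335), stand in the finger space between the lip at (270,350) and the rim. I draw the tray out.

```bash
python3 -m pendant '[{"grip":0,"dp":[3,0,0],"spin":0},{"grip":0,"dp":[3,0,0],"spin":0},{"grip":0,"dp":[2,0,0],"spin":0},{"grip":0,"dp":[2,0,0],"spin":0},{"grip":0,"dp":[3,0,0],"spin":0},{"grip":0,"dp":[4,0,0],"spin":0},{"grip":0,"dp":[4,0,0],"spin":0},{"grip":0,"dp":[4,0,0],"spin":0}]'
python3 -m pendant '[{"grip":0,"dp":[4,0,0],"spin":0},{"grip":0,"dp":[4,0,0],"spin":0},{"grip":0,"dp":[4,0,0],"spin":0},{"grip":0,"dp":[4,0,0],"spin":0},{"grip":0,"dp":[4,0,0],"spin":0},{"grip":0,"dp":[4,0,0],"spin":0},{"grip":0,"dp":[4,0,0],"spin":0},{"grip":0,"dp":[4,0,0],"spin":0}]'
```

```text
t: 12.85
tcp_pos: [0.5101, -0.2129, 0.0463]
tool_rot: [-0.02, 1.0, 0.0, 0.0]
contact_force: [2.2, 1.9, 0.8]
opening: 0.0002
grip_force: 1.3
t: 13.85
tcp_pos: [0.4781, -0.2142, 0.0463]
tool_rot: [-0.02, 1.0, -0.0, 0.0]
contact_force: [2.5, 2.7, 1.6]
opening: -0.0002
grip_force: 1.3
```

```bash
python3 -m pendant '[{"grip":0,"dp":[4,0,0],"spin":0},{"grip":0,"dp":[4,0,0],"spin":0},{"grip":0,"dp":[4,0,0],"spin":0},{"grip":0,"dp":[4,0,0],"spin":0},{"grip":0,"dp":[4,0,0],"spin":0},{"grip":0,"dp":[4,0,0],"spin":0},{"grip":0,"dp":[4,0,0],"spin":0},{"grip":0,"dp":[2,0,0],"spin":0}]'
```

```text
t: 14.85
tcp_pos: [0.4481, -0.2155, 0.0463]
tool_rot: [-0.02, 1.0, -0.0, -0.0]
contact_force: [1.9, 1.7, 0.7]
opening: -0.0001
grip_force: 1.3
```

```bash
python3 -m pendant '[{"grip":0,"dp":[3,0,0],"spin":0},{"grip":0,"dp":[2,0,0],"spin":0},{"grip":0,"dp":[2,0,0],"spin":0},{"grip":0,"dp":[1,0,0],"spin":0},{"grip":0,"dp":[1,0,0],"spin":0}]' | grep -E "tcp|contact"
for i in 1 2 3; do python3 -m pendant '[{"grip":0,"dp":[1,0,0],"spin":0},{"grip":0,"dp":[1,0,0],"spin":0}]' | grep -E "tcp|contact"; done
```

```text
tcp_pos: [0.4393, -0.2158, 0.0462]
contact_force: [2.5, 2.2, 0.4]
tcp_pos: [0.4373, -0.2159, 0.0463]
contact_force: [2.4, 2.1, -0.0]
tcp_pos: [0.4353, -0.216, 0.0463]
contact_force: [2.9, 2.6, 0.7]
tcp_pos: [0.4343, -0.216, 0.0465]
contact_force: [18.3, 4.5, -6.7]
```

At the stop (18 N, stalled at the expected place). I move the finger back clear of the lip, rise and check.

```bash
python3 -m pendant '[{"grip":0,"dp":[-3,0,0],"spin":0},{"grip":0,"dp":[-7,0,0],"spin":0},{"grip":0,"dp":[0,0,0],"spin":0},{"grip":0,"dp":[0,0,-20],"spin":0},{"grip":0,"dp":[0,0,-40],"spin":0},{"grip":0,"dp":[0,0,-50],"spin":0},{"grip":0,"dp":[0,45,-20],"spin":0},{"grip":0,"dp":[0,50,0],"spin":0}]'
python3 -m pendant '[{"grip":0,"dp":[0,50,0],"spin":0},{"grip":0,"dp":[0,50,0],"spin":0},{"grip":0,"dp":[0,50,0],"spin":0},{"grip":0,"dp":[0,0,0],"spin":0},{"grip":0,"dp":[0,0,0],"spin":0}]'
python3 - <<'E'
from h import *
c,W=shot('top'); cv2.imwrite('pics/t5.png',cv2.resize(c['color'][160:340,160:480,::-1],None,fx=2.5,fy=2.5))
w=W[198:305,348:412].reshape(-1,3); l=w[(w[:,2]>.036)&(w[:,2]<.06)]; print(np.median(l,0),len(l))
E
```

```text
t: 17.23
tcp_pos: [0.4398, -0.1203, 0.1781]
tool_rot: [-0.019, 1.0, -0.001, 0.001]
contact_force: [0.2, 0.2, -0.9]
opening: 0.0002
grip_force: 0.0
t: 17.85
tcp_pos: [0.4335, 0.029, 0.1762]
tool_rot: [-0.02, 1.0, -0.0, -0.0]
contact_force: [0.2, -0.4, -0.1]
opening: 0.0001
grip_force: 0.0
[ 0.42268868 -0.21807311  0.04723697] 61
```

View pics/t5.png

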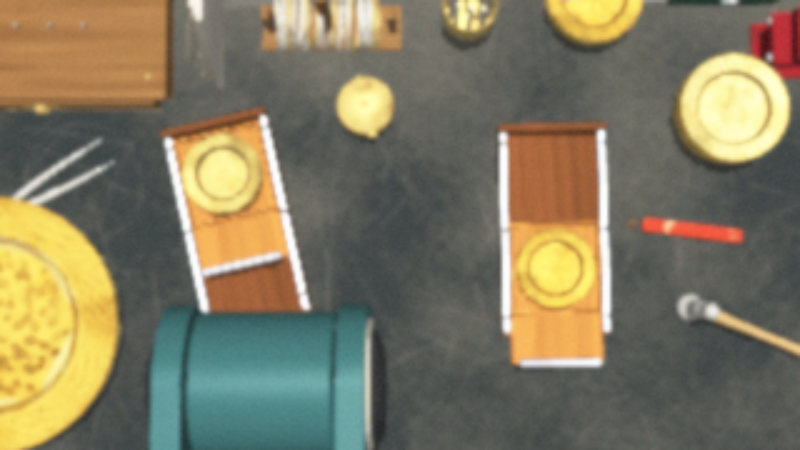

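The picture shows tray_b home, with its lip at (243,265), and tray_a out at its stop, with its lip at (562,363) after about 89 mm of travel. The other things have not moved. The robot is clear, so I hand in.

```bash
python3 -c "
from station import job
print(job.job_done())"
```

```text
the job is handed in; nothing more can be done
None
```

The tray with the dish set is pushed fully home, then the single-dish tray was drawn out to its stop; the dishes and other things show no disturbance in the last picture, and the job is handed in at about 18 s.

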